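Hang the soft jaw on the bench clamp, then pump and hold the length gauge in it

ROBOT

A 6-joint arm with a two-finger parallel gripper is mounted at the origin on a cart in front of the work surface, level with it; the furniture and walls round the work are solid. World frame = base frame: x ahead of the robot, y to its left, z up, the work surface at z = 0. Lengths are in m, angles in rad, forces in N, time in s.
With the tool pointing down it reaches from about 0.275 to 0.825 m from the base axis. Payload 4.9 kg.
Tool frame: the origin (TCP) lies midway between the tips of the shut fingers; the grasp point (between the pads) lies 19 mm behind it (bot.grip_depth is the distance from the TCP to the grasp point, in m); z points along the fingers, y is the line along which they close (so a half turn about z gives the same grasp; the last joint's range is limited). The gripper opens to 85 mm and grips with 20 to 120 N. Pads are 22 mm wide; open, the fingers measure 114 mm over their backs; the gripper's body (76 mm by 85 mm) begins 54 mm behind the grasp point. The pads swing forward as they close: fully open they stand 13 mm farther back than shut.
Start: joints at [-0.134, 0.326, -0.193, 1.052, 0, 1.437], TCP at [0.55, 0, 0.231] pointing down, gripper open.
Joint ranges: [-2.65, 2.65], [-0.97, 1.79], [-1.3, 1.35], [-1.93, 2.1], [-1.47, 1.37], [-3.14, 3.14]. Speed limits (rad/s): [2.57, 2.57, 3.14, 3.14, 3.14, 3.14].

INTERFACE

Orientations are given as a unit quaternion [w, x, y, z].
In Python, from cell import bot gives the robot as it stands. Calls block until the motion is done:
- bot.move_pose(position, orientation): joint-space move of the TCP to a pose.
- bot.move_linear(position, speed=0.15, rotation=None, until_force=None): straight line of the TCP; rotation=None keeps the orientation; speed is the mean speed in m/s. With until_force (N) it stops when the force on the tool has changed by that much, and returns True; else False.
- bot.goto_joints(angles): joint-space move.
- bot.set_gripper(opening, grasp_force=None): opening from 0.0 (shut) to 1.0 (fully open); grasp_force is the grip in N (None keeps the last); returns when the fingers have stopped.
- bot.wait(seconds).
- bot.solve_ik(position, orientation): joint angles nearest the present ones, or None.
- bot.camera(name): name is "scene" or "side" or "wrist"; returns the picture (384x512x3 uint8, red, green, blue); there is no depth.
- bot.calibration(name): a dict with "mtx" (3x3 intrinsics, pixels), "k1" (the pictures are not rectified: a ray, as slopes to the right and down, at radius r is drawn at 1 + k1 r^2 times it, then the intrinsics apply), "extrinsics" (4x4, takes a point from world to camera coordinates); the wrist camera has in their place "hand_eye" (4x4, takes a point from camera to tool coordinates, whose origin is the TCP and whose axes are the flange's). Camera axes: x right, y down, z forward; pixel columns grow to the right and rows downward; lengths in m; the calibration is good to about 2 mm. A picture is of the moment at which its call begins: read the wrist's pose just before it. calibration takes no time and is no camera call.
A pose or a line that the arm cannot do raises bot.PlanningError and nothing moves.
- bot.close_job(): hands the job in; it is judged then, once.
Trained networks look in the newest picture that a camera, given by its name, has taken for a name from the list of things; names that differ only in an ending like _2 or _b are one class to them, and where a whole thing is asked for, a point or a joint stands for the part that bears it (a point fixed in the world has none). Each returns a list of dicts, best first, with "confidence" (0 to 1); they miss things now and then, are a little off and sometimes report something else, mostly with a low value. They report only what shows in the picture. A call takes as long as a camera call. They do not tell look-alikes from the thing itself.
- bot.search_frame(camera, thing): "bbox" ([left, top, width, height] in pixels, round what is visible of it).
Readings, each from a call of its own:
- bot.read_clock(): time.
- bot.read_joint_positions(): joint angles.
- bot.read_joint_vel(): joint speeds.
- bot.read_joint_efforts(): joint torques, N m.
- bot.read_position(): TCP position.
- bot.read_tool_rot(): TCP orientation.
- bot.read_ft_force(): force on the tool from outside, world axes, zero at the start.
- bot.read_moment(): the same for the moment, N m.
- bot.read_gripper_width(): opening from 0.0 (shut) to 1.0 (fully open).
- bot.read_finger_force(): force on a finger pad.
Only numpy, scipy, OpenCV 4.12 (cv2) and the standard library are available. Lean on these libraries where they do the work, as an engineer would, in place of code of your own. Each camera call takes 0.05 s, during which the arm holds its last target. There are 200 camera calls.

TASK

Hang the orange jaw saddle astride the clamp's steel crossbar, fully down on it with one leg on each side, and let go of it. Then pump the red trigger towards the black handle, stroke after stroke and moving the ram in no other way, until the pad has pushed the length gauge up against the saddle and squeezes it there: the plunger's green band swallowed by the sleeve, its red band still wholly in sight and never swallowed. The pressure is lost if the trigger is let go, so finish while still holding it squeezed like this; leave the tally counter where it stands.

Things in the scene. Friction and masses are not known exactly. Their poses are not given: they have to be found in the camera images.
- clamp: Bench clamp fixed to the table, grey base plate 100 x 300 mm; origin under the plate's centre, on the table, z up, y along the clamp from handle (-y end) to crossbar (+y end). Blue cheeks 36 mm wide to z 105 at y -124..-78. Bed for the gauge at y -16..106, top at z 22, two guide lips 39 mm apart. Posts beside the crossbar 12 mm wide at x -44 and 44, to z 70. Toothed ram bar along y at z 33
- handle: Fixed black upright handle, 28 (x) x 12 (y) x 58 (z) mm, origin at its centre: clamp frame (0, -118, 136), so its top is at z 165 and its rear face at clamp y -124
- trigger_bar: Red round bar atop the trigger, 12 mm thick, 34 mm long along x, origin its centre. Trigger out: at clamp y -80, z 143, 50 mm over bar and handle together; fully in: y -100, z 145, 30 mm over both. Straddle both from above, fingers closing along clamp y. The handle does not give: with the grip centred at clamp y -109, opening to 72 mm frees the trigger and closing to 30 mm brings it fully in
- trigger (a joint): Trigger angle, 0 out (spring-returned, 1.5 to 3 N at the bar), 0.4 rad fully in, towards the handle (-y). Lever pivot at clamp y -95, z 95, bar 50 mm above it. Once its pawl bears on a tooth it pushes the ram about 46 mm per rad; the teeth are 9 mm apart, so steady full strokes gain 9 mm each and any one up to 18 mm. Let out fully, the pawl slides back to the next tooth
- ram: Ram sliding along clamp y: toothed steel bar, 10 mm square, behind a black sleeve 21 mm in diameter, 32 mm long, with plunger and pad. Origin at the centre of the sleeve's rear end, z 33: clamp y -54 to -36 at the start, may go to +39 towards the crossbar. Friction of 3 N keeps it in place while the trigger goes out; a harder load pushes it back then. Not to be pushed by the robot itself
- plunger (a joint): How far the sprung plunger is pressed into the sleeve, m: 0 free, 0.027 bottomed, 0.7 N per mm. Its stem shows a green band (the 8 mm next to the sleeve), then a white one (10 mm), then a red one (8 mm next to the pad): green is swallowed at 0.008, red begins to be at 0.018. Letting the trigger go drops it to 0.003 to 0.005
- pad: Black rubber pad on the plunger, 34 (x) x 8 (y) x 19 (z) mm, origin at the centre of the face that meets the gauge; 66 mm in front of the ram's origin when the plunger is free
- length_gauge: Loose grey stepped length gauge, 28 x 50 x 22 mm with two posts, 0.12 kg, long side (its y) along the clamp; origin at the centre of its underside, which rests on the clamp's bed. It starts 8 to 36 mm in front of the pad, its far end 22 to 32 mm short of the crossbar, and slides along the bed when pushed
- crossbar: Fixed horizontal steel bar along clamp x, 78 mm long, 12 mm thick (y), 38 mm high; origin at the centre of its top edge: clamp frame (0, 126, 66)
- saddle: Loose orange jaw saddle, 0.07 kg: an upside-down U, 50 (x) x 34 (y) mm, on two legs (6 mm thick, 22 mm apart in y, open 36 mm up to the crown). Crown top at z 42; on it a grip tab 32 (x) x 12 (y) mm up to z 73, to be pinched along y from above. Origin midway between the feet at their underside, z up. On the crossbar its x lies along the bar's x, either way round, origin 36 mm below the bar's top
- saddle_crown (a point): Centre of the underside of the saddle's crown, 36 mm above its origin: rests on the crossbar's top
- tally_counter: White hand tally counter 55 x 73 x 29 mm, loose bystander; origin at its underside
Mind the look-alikes: they are no part of the job. Leave any turquoise look-alike of the length_gauge alone.

How it is judged:
On the way, in this order (a step that is already met when the one before it is completed fails the run):
1. the saddle hangs astride the crossbar, down on it and released, while the pad does not yet touch the gauge (z of saddle_crown in the frame of crossbar between -0.004 and 0.004 m and y of saddle_crown in the frame of crossbar between -0.008 and 0.008 m and x of saddle_crown in the frame of crossbar between -0.02 and 0.02 m and angle between saddle's own z axis and vertical below 0.2 rad and contact force between the fingers and saddle below 0.2 N and contact force between pad and length_gauge below 0.1 N), for 0.2 s.
2. the pad, driven by the trigger, meets the gauge (contact force between pad and length_gauge above 0.2 N), for 0.05 s.
At the end, for the whole second after the job is handed in: Saddle astride the crossbar (crown within 5 mm of its top, 20 mm of its middle), gauge flat and squeezed between pad and saddle (over 3 N at the pad, 2.5 N at saddle and bar), plunger 6 to 20 mm in, fingers still pressing the trigger with over 2 N and touching neither saddle nor gauge (value of joint plunger between 0.006 and 0.02 m and contact force between the fingers and trigger_bar above 2 N and contact force between pad and length_gauge above 3 N and contact force between length_gauge and saddle above 2.5 N and contact force between saddle and crossbar above 2.5 N and contact force between the fingers and saddle below 0.2 N and contact force between the fingers and length_gauge below 0.2 N and z of saddle_crown in the frame of crossbar between -0.004 and 0.005 m and x of saddle_crown in the frame of crossbar between -0.02 and 0.02 m and angle between saddle's own z axis and vertical below 0.2 rad and angle between length_gauge's own z axis and vertical below 0.12 rad and angle between the y axis of length_gauge and the y axis of clamp, either way round below 0.15 rad and linear speed of length_gauge below 0.01 m/s); the arm keeps its last pose, push and grip.
It fails at once if the plunger was driven in until the red band was swallowed (gauge crushed) (value of joint plunger above 0.0255 m).
It fails at once if the robot itself pushed the ram, sleeve, plunger or pad (contact force between the fingers and ram above 2 N).
It fails at once if the tally counter was moved by more than 30 mm (distance of tally_counter from where it was at the start of the episode above 0.03 m).
It also fails if it takes over 67 s, if anything falls off the work surface, if the arm or the gripper's body presses on something with over 40 N, if the wrist force passes 120 N, or if a joint passes its speed limit or range.

## Working session

There is one attempt and no reset: what is moved stays moved. The work goes in short steps, each a Python script; the robot and the scene stay as the last script left them, time stands still between calls to the robot, and variables do not carry over. Pictures are saved under pics/ and viewed, at most 10 in all, crops included, and the job is handed in when it is done.

```bash
ls; mkdir -p pics; python3 - <<'E'
from cell import bot
import cv2,numpy as np
ims=[]
for c in ["scene","side","wrist"]:
    im=bot.camera(c); cv2.imwrite(f"pics/{c}0.png",im[:,:,::-1])
    cal=bot.calibration(c); print(c,{k:np.round(v,4).tolist() for k,v in cal.items()})
    for t in ["clamp","handle","trigger_bar","saddle","crossbar","length_gauge","pad","ram","tally_counter"]:
        print(c,t,[(np.round(d["bbox"]).tolist(),round(d["confidence"],2)) for d in bot.search_frame(c,t)][:3])
print(bot.read_clock(),bot.read_position(),bot.read_tool_rot())
E
```

```text
pics
scene {'mtx': [[376.5951, 0.0, 251.6991], [0.0, 376.5951, 193.1428], [0.0, 0.0, 1.0]], 'k1': -0.0124, 'extrinsics': [[-0.8676, -0.4972, -0.0043, 0.376], [-0.3054, 0.5398, -0.7844, 0.2215], [0.3923, -0.6793, -0.6202, 0.8389], [0.0, 0.0, 0.0, 1.0]]}
scene clamp [([194.0, 140.0, 87.0, 114.0], 0.56)]
scene handle [([255.0, 142.0, 12.0, 20.0], 0.53)]
scene trigger_bar [([250.0, 152.0, 8.0, 6.0], 0.63)]
scene saddle []
scene crossbar [([202.0, 218.0, 23.0, 21.0], 0.84)]
scene length_gauge [([191.0, 250.0, 20.0, 26.0], 0.48), ([220.0, 208.0, 17.0, 18.0], 0.47), ([294.0, 172.0, 16.0, 18.0], 0.44)]
scene pad [([234.0, 204.0, 8.0, 4.0], 0.47)]
scene ram [([232.0, 165.0, 42.0, 48.0], 0.79), ([232.0, 206.0, 7.0, 4.0], 0.27)]
scene tally_counter [([171.0, 288.0, 19.0, 20.0], 0.73), ([256.0, 142.0, 9.0, 18.0], 0.68), ([217.0, 208.0, 22.0, 18.0], 0.52)]
side {'mtx': [[347.007, 0.0, 252.29], [0.0, 347.007, 195.464], [0.0, 0.0, 1.0]], 'k1': -0.0459, 'extrinsics': [[0.8733, -0.4866, -0.0233, -0.4155], [-0.2346, -0.3783, -0.8954, 0.1963], [0.4269, 0.7875, -0.4446, 0.9467], [0.0, 0.0, 0.0, 1.0]]}
s
[... 752 characters left out ...]
.0, 0.0, 1.0]]}
wrist clamp [([146.0, 68.0, 102.0, 288.0], 0.81)]
wrist handle [([183.0, 316.0, 31.0, 38.0], 0.78), ([193.0, 176.0, 26.0, 32.0], 0.72)]
wrist trigger_bar [([178.0, 300.0, 36.0, 15.0], 0.88)]
wrist saddle []
wrist crossbar [([156.0, 82.0, 76.0, 16.0], 0.59)]
wrist length_gauge [([164.0, 1.0, 48.0, 33.0], 0.94), ([158.0, 301.0, 20.0, 31.0], 0.64), ([185.0, 123.0, 33.0, 45.0], 0.62)]
wrist pad [([190.0, 178.0, 30.0, 10.0], 0.69)]
wrist ram [([192.0, 177.0, 31.0, 148.0], 0.92), ([188.0, 124.0, 31.0, 45.0], 0.73)]
wrist tally_counter [([184.0, 315.0, 29.0, 36.0], 0.54)]
1.5 [5.50025376e-01 2.75377731e-06 2.31284792e-01] [7.68481020e-06 7.07104298e-01 7.07109265e-01 1.87465906e-06]
```

```bash
python3 - <<'E'
import cv2,numpy as np
a=cv2.imread("pics/scene0.png")[110:330,130:350];b=cv2.imread("pics/side0.png")[150:320,170:360]
b=cv2.resize(b,(400,358));a=cv2.resize(a,(400,400));c=np.zeros((400,800,3),np.uint8);c[:,:400]=a;c[:358,400:]=b
cv2.imwrite("pics/m0.png",c)
E
```

```text
(no output)
```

View pics/m0.png

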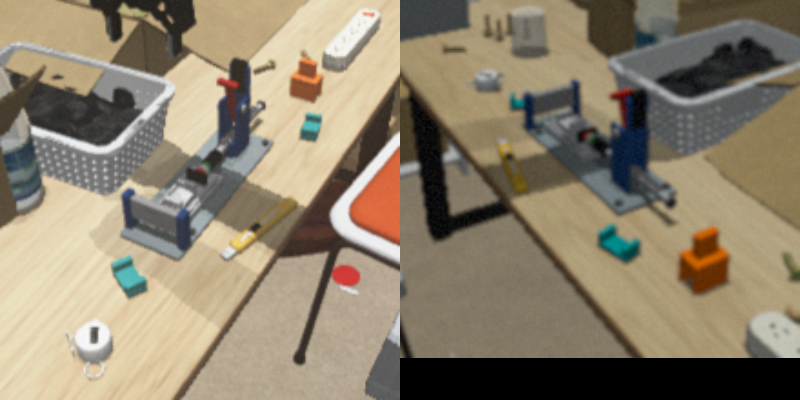

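View pics/wrist0.png

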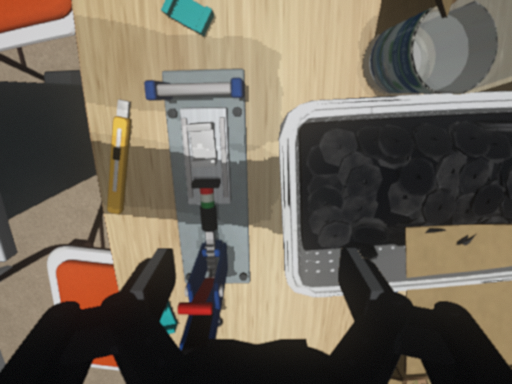

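The clamp lies along world +y: its crossbar shows at wrist (195,88), trigger bar at (195,309) and pad at (205,183). The orange saddle stands behind the handle, at scene (299,154) and side (314,274). The two turquoise blocks are look-alikes, and the tally counter is beyond the crossbar at scene (181,298). Next I'll fit the clamp pose and triangulate the saddle.

```bash
cat > h.py <<'E'
from cell import bot
import cv2,numpy as np
from scipy.optimize import least_squares
from scipy.spatial.transform import Rotation as R
def T_wrist(p,q):
    T=np.eye(4);T[:3,:3]=R.from_quat([q[1],q[2],q[3],q[0]]).as_matrix();T[:3,3]=p
    return np.linalg.inv(T@np.array(bot.calibration("wrist")["hand_eye"]))  # world->cam
def ext(c,p=None,q=None): return T_wrist(p,q) if c=="wrist" else np.array(bot.calibration(c)["extrinsics"])
def proj(c,E,P):
    cal=bot.calibration(c);P=np.atleast_2d(P);X=P@E[:3,:3].T+E[:3,3];s=X[:,:2]/X[:,2:]
    s=s*(1+cal["k1"]*(s**2).sum(1,keepdims=True));m=np.array(cal["mtx"]);return s*[m[0,0],m[1,1]]+m[:2,2]
def at_z(c,E,uv,z):
    "world points of pixels lying at height z"
    cal=bot.calibration(c);s=cv2.undistortPoints(np.array(uv,float).reshape(-1,1,2),np.array(cal["mtx"]),np.array([cal["k1"],0,0,0.])).reshape(-1,2)
    d=np.c_[s,np.ones(len(s))]@E[:3,:3];o=-E[:3,:3].T@E[:3,3];return o+d*((z-o[2])/d[:,2:])
def shot(name,c="wrist"):
    p,q=bot.read_position(),bot.read_tool_rot();im=bot.camera(c)
    cv2.imwrite(f"pics/{name}.png",im[:,:,::-1]);return im,ext(c,p,q)
def quat(yaw):
    "tool down, closing axis (tool y) at world angle yaw"
    y=np.array([np.cos(yaw),np.sin(yaw),0]);z=np.array([0,0,-1.]);x=np.cross(y,z)
    q=R.from_matrix(np.c_[x,y,z]).as_quat();return [q[3],q[0],q[1],q[2]]
def W(pose,P):
    x,y,a=pose;P=np.atleast_2d(P);c,s=np.cos(a),np.sin(a);return np.c_[x+c*P[:,0]-s*P[:,1],y+s*P[:,0]+c*P[:,1],P[:,2]]
def blobs(im,lo,hi,n=30):
    m=cv2.inRange(cv2.cvtColor(im,cv2.COLOR_RGB2HSV),lo,hi);k,l,s,c=cv2.connectedComponentsWithStats(m)
    return m,[(s[i].tolist(),c[i].round(1).tolist()) for i in range(1,k) if s[i,4]>n]
E
python3 - <<'E'
from h import *
p,q=[.550025,0,.231285],[0,.7071,.7071,0]
Ew=ext("wrist",p,q)
# clamp pts visible in wrist pic
pts=np.array([[-44,126,70],[44,126,70],[50,-150,5],[-50,150,5],[50,150,5],[0,-80,149]])/1000.
im=cv2.imread("pics/wrist0.png")[:,:,::-1].copy()
m,b=blobs(im,(105,120,40),(130,255,255));print(b)
uv=np.array([[153,90],[237,88],[250,282],[163,71],[243,69],[195,309]],float)
f=lambda x:(proj("wrist",Ew,W(x,pts))-uv).ravel()
r=least_squares(f,[.48,.05,0],loss="soft_l1");print("clamp",r.x,r.fun.reshape(-1,2).round(1).tolist())
# saddle triangulate
Es,Ed=ext("scene"),ext("side")
ims=cv2.imread("pics/scene0.png")[:,:,::-1].copy();imd=cv2.imread("pics/side0.png")[:,:,::-1].copy()
for i in (ims,imd): print([x for x in blobs(i,(5,170,90),(20,255,255),60)[1]])
g=lambda X:np.r_[proj("scene",Es,X)[0]-[299,155],proj("side",Ed,X)[0]-[316,274]]
s=least_squares(g,[.45,-.2,.03]);print("saddle",s.x,s.fun)
for z in (0,):print("tally",at_z("scene",Es,[[181,300]],.0))
E
```

```text
[([232, 79, 10, 18, 158], [236.1, 87.5]), ([146, 82, 9, 17, 131], [149.9, 89.9]), ([201, 249, 5, 8, 32], [203.3, 252.4]), ([215, 249, 6, 8, 38], [217.1, 252.4]), ([188, 283, 5, 19, 60], [189.9, 291.8]), ([214, 284, 6, 26, 107], [216.3, 298.5]), ([179, 317, 13, 34, 85], [184.7, 334.9])]
clamp [ 0.49037753 -0.03448722  0.01365014] [[-2.3, 0.0], [0.6, -0.2], [0.4, 0.5], [-0.6, -0.4], [2.4, -0.5], [-0.2, 3.0]]
[([67, 93, 41, 21, 187], [87.6, 102.2]), ([323, 184, 74, 66, 3007], [361.3, 214.6])]
[([303, 258, 23, 31, 463], [314.3, 273.8]), ([245, 375, 42, 9, 253], [268.0, 379.9])]
saddle [ 0.45883966 -0.3505292   0.02790109] [-1.12810041 -1.26442118 -0.92415112  0.87302731]
tally [[0.45180804 0.28010106 0.        ]]
```

```bash
python3 - <<'E'
from h import *
bot.move_pose([.459,-.385,.22],quat(0))
im,E=shot("w1");np.save("E1.npy",E)
print(bot.read_clock(),bot.read_position())
print(bot.search_frame("wrist","saddle"))
m,b=blobs(im,(5,170,60),(20,255,255),60);print(b)
big=max((x for x in b if abs(x[1][0]-256)<120),key=lambda x:x[0][4])[0]
x,y,w,h=big[:4];c=im[max(0,y-25):y+h+25,max(0,x-25):x+w+25];print(max(0,x-25),max(0,y-25),c.shape)
cv2.imwrite("pics/w1c.png",cv2.resize(c[:,:,::-1],None,fx=4,fy=4))
E
```

```text
3.0167 [ 0.45971349 -0.38383769  0.2201155 ]
[{'bbox': [232.0, 121.9, 42.6, 32.9], 'confidence': 0.59}]
[([54, 108, 112, 154, 14319], [109.1, 183.3]), ([232, 122, 45, 33, 1381], [254.2, 138.3]), ([243, 338, 15, 7, 66], [250.1, 340.4])]
207 97 (83, 95, 3)
```

View pics/w1c.png

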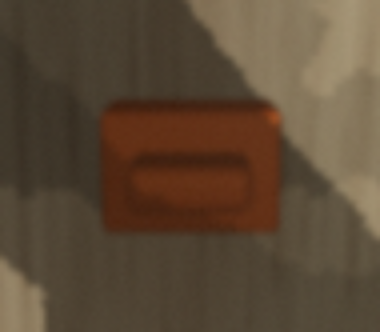

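```bash
python3 - <<'E'
from h import *
E=np.load("E1.npy")
f=lambda u:np.array(u)/4+[207,97]
a=at_z("wrist",E,f([[103,111],[281,110],[281,232],[103,232]]),.042);print(a.round(4).tolist(),a.mean(0))
b=at_z("wrist",E,f([[128,163],[254,163],[254,213],[128,213]]),.073);print(b.round(4).tolist(),b.mean(0))
im=cv2.imread("pics/w1.png");m,_=blobs(im[:,:,::-1].copy(),(5,150,40),(22,255,255));m[:,:200]=0;m[:100]=0;m[180:]=0
print(cv2.minAreaRect(cv2.findNonZero(m)))
E
```

```text
[[0.4351, -0.3298, 0.042], [0.4838, -0.3294, 0.042], [0.4845, -0.3632, 0.042], [0.4344, -0.3633, 0.042]] [ 0.45946241 -0.34642383  0.042     ]
[[0.4436, -0.3398, 0.073], [0.4751, -0.3398, 0.073], [0.4753, -0.3524, 0.073], [0.4434, -0.3524, 0.073]] [ 0.45931511 -0.34608651  0.073     ]
((254.0, 138.0), (43.99999237060547, 31.999996185302734), -0.0)
```

The two height checks agree, placing the saddle at (0.4594, −0.3463) with yaw about 0. The recovered sizes match too: 49 x 34 mm for the crown and 32 x 12.6 mm for the tab. Next is the grasp.

```bash
python3 - <<'E'
from h import *
for a in (np.pi/2,-np.pi/2):
    for p in ([.4594,-.3463,.05],[.489,.0915,.08],[.4918,-.1435,.13]):
        s=bot.solve_ik(p,quat(a));print(a,None if s is None else np.round(s,2))
s={a:bot.solve_ik([.4594,-.3463,.05],quat(a)) for a in (np.pi/2,-np.pi/2)}
a=min((k for k in s if s[k] is not None),key=lambda k:abs(s[k][5]));print("yaw",a)
bot.set_gripper(.5,30)
bot.move_pose([.4594,-.3463,.12],quat(a))
bot.move_linear([.4594,-.3463,.049],.1)
bot.set_gripper(0,40)
print(bot.read_gripper_width(),bot.read_finger_force(),bot.read_clock())
bot.move_linear([.4594,-.3463,.25],.2)
print(bot.read_gripper_width(),bot.read_finger_force(),bot.read_clock(),bot.read_position())
E
```

```text
1.5707963267948966 [-0.77  0.55 -0.35  0.67  0.   -0.77]
1.5707963267948966 [ 0.04  0.39 -0.53  0.65  0.    0.04]
1.5707963267948966 [-0.43  0.35 -0.44  0.78  0.   -0.43]
-1.5707963267948966 [-0.77  0.55 -0.35  0.67  0.    2.37]
-1.5707963267948966 [ 0.04  0.39 -0.53  0.65  0.   -3.11]
-1.5707963267948966 [-0.43  0.35 -0.44  0.78  0.    2.71]
yaw 1.5707963267948966
0.13032171555816768 43.664774894714355 6.1583
0.12858193019714265 43.075169920921326 7.3167 [ 0.45880941 -0.34569947  0.24868372]
```

```bash
python3 - <<'E'
from h import *
bot.move_linear([.489,.02,.25],.3)
im,E=shot("w2");np.save("E2.npy",E)
print(bot.read_clock(),bot.read_position(),bot.read_gripper_width())
for t in ["crossbar","saddle","length_gauge","pad"]: print(t,[(np.round(d["bbox"]).tolist(),round(d["confidence"],2)) for d in bot.search_frame("wrist",t)][:2])
pose=[.4904,-.0345,.01365]
print(proj("wrist",E,W(pose,np.array([[-44,126,70],[44,126,70],[-39,132,66],[39,132,66],[-39,120,66],[39,120,66]])/1000)).round(1).tolist())
cv2.imwrite("pics/w2b.png",cv2.resize(im[:,:,::-1],(800,600)))
E
```

```text
8.7417 [0.48890118 0.01904707 0.24990011] 0.12976876179950902
crossbar [([308.0, 133.0, 18.0, 65.0], 0.77), ([433.0, 106.0, 42.0, 51.0], 0.65)]
saddle [([226.0, 178.0, 59.0, 112.0], 0.97)]
length_gauge [([25.0, 79.0, 56.0, 36.0], 0.84), ([244.0, 152.0, 40.0, 25.0], 0.79)]
pad [([222.0, 149.0, 10.0, 29.0], 0.77), ([60.0, 148.0, 172.0, 27.0], 0.58)]
[[319.7, 131.3], [315.8, 205.4], [324.0, 135.3], [320.3, 200.3], [313.5, 135.4], [310.5, 200.4]]
```

View pics/w2b.png

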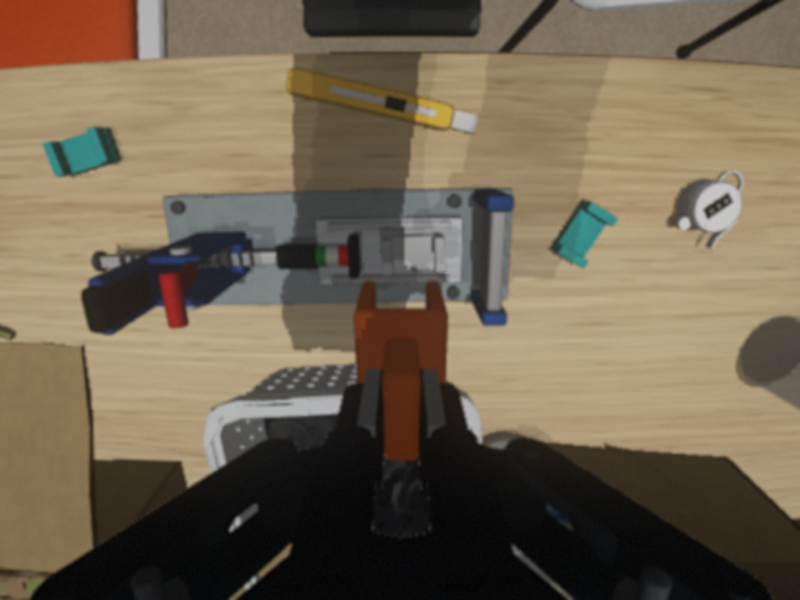

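Both crossbar post tops show, at about (320,129) and (315.5,203.5) in the original pixels. The saddle hangs straight between the fingers, and nothing has been disturbed. I'll refit the clamp pose using both views.

```bash
python3 - <<'E'
from h import *
E1=ext("wrist",[.550025,0,.231285],[0,.7071,.7071,0]);E2=np.load("E2.npy")
p1=np.array([[-44,126,70],[44,126,70],[50,-150,5],[-50,150,5],[50,150,5],[0,-80,149]])/1000.
u1=np.array([[152,90],[237,88],[250,282],[163,71],[243,69],[195,309]],float)
im=cv2.imread("pics/w2.png")[:,:,::-1].copy();b=[x for x in blobs(im,(105,120,40),(130,255,255))[1] if x[1][0]>290];print(b)
p2=np.array([[-44,126,70],[44,126,70],[-50,-150,5],[-50,150,5],[0,126,66]])/1000.
u2=np.array([[500,200],[493,318],[165,197],[512,188],[495.5,257]])/1.5625
def fit(sel):
    f=lambda x:np.r_[(proj("wrist",E1,W(x,p1))-u1).ravel()*sel[0],(proj("wrist",E2,W(x,p2))-u2).ravel()*sel[1]]
    return least_squares(f,[.49,-.034,0],loss="soft_l1")
for sel in ((1,0),(0,1),(1,1)):
    r=fit(sel);print(sel,r.x.round(4),W(r.x,[0,.126,.066]).round(4),r.fun.reshape(-1,2).round(1).tolist())
E
```

```text
[([312, 125, 16, 9, 120], [319.4, 129.5]), ([309, 200, 14, 7, 84], [315.6, 203.4])]
(1, 0) [ 0.4903 -0.0375  0.0137] [[0.4885 0.0885 0.066 ]] [[-1.3, 0.1], [0.5, -0.1], [0.4, 0.3], [-0.7, -0.5], [2.3, -0.6], [-0.3, 2.9], [-0.0, 0.0], [-0.0, 0.0], [-0.0, -0.0], [-0.0, 0.0], [-0.0, 0.0]]
(0, 1) [ 0.4892 -0.0341  0.0264] [[0.4858 0.0918 0.066 ]] [[-0.0, -0.0], [-0.0, -0.0], [0.0, -0.0], [-0.0, -0.0], [-0.0, -0.0], [-0.0, 0.0], [-0.3, 0.7], [1.2, -0.3], [-2.3, -0.3], [-0.0, -1.9], [0.4, 2.1]]
(1, 1) [ 0.4898 -0.0359  0.0194] [[0.4874 0.09   0.066 ]] [[-2.6, -1.3], [-0.7, -2.0], [0.6, -0.8], [-1.8, -1.6], [1.2, -2.2], [-0.3, 1.6], [-1.7, 2.1], [-0.6, 0.9], [-3.4, -0.6], [-1.2, -0.6], [-1.2, 3.4]]
```

```bash
python3 - <<'E'
from h import *
q=quat(np.pi/2+.02)
bot.move_linear([.487,.0903,.25],.2,rotation=q)
bot.move_linear([.487,.0903,.135],.2)
bot.wait(.2)
im,E=shot("w3");np.save("E3.npy",E)
print(bot.read_clock(),bot.read_position(),bot.read_ft_force())
cv2.imwrite("pics/w3b.png",cv2.resize(im[60:330,130:400][:,:,::-1],None,fx=2.2,fy=2.2,interpolation=cv2.INTER_CUBIC))
E
```

```text
10.4167 [0.48790049 0.09026977 0.13612818] [ 0.50297562  0.2848597  -1.59783487]
```

View pics/w3b.png

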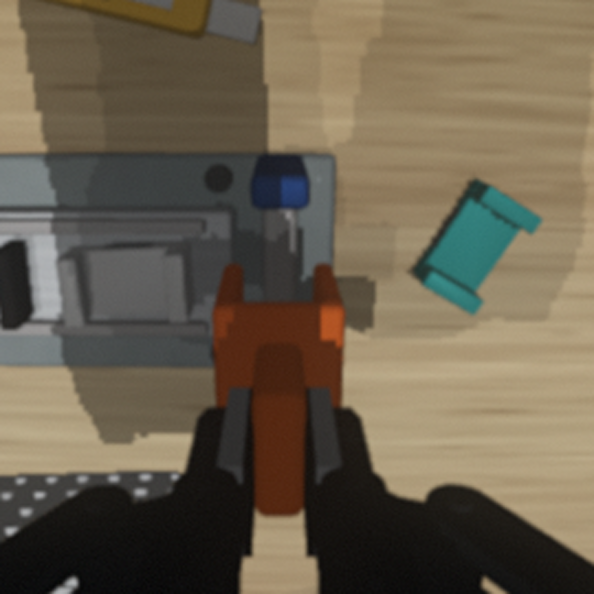

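The saddle's legs (inner-edge midpoint ≈279) straddle the bar and blue post (≈280–283), so it is centred to about 1 mm. Lowering it now.

```bash
python3 - <<'E'
from h import *
print(bot.move_linear([.487,.0905,.074],.05,until_force=6),bot.read_position(),bot.read_ft_force(),bot.read_clock())
im,E=shot("w4")
cv2.imwrite("pics/w4b.png",cv2.resize(im[60:330,130:400][:,:,::-1],None,fx=2,fy=2))
s,_=shot("s4","side");cv2.imwrite("pics/s4b.png",cv2.resize(s[160:260,200:320][:,:,::-1],None,fx=5,fy=5))
E
```

```text
True [0.48643964 0.09028981 0.07949497] [-0.73531605 -0.17525268  4.54318349] 11.425
```

```bash
python3 - <<'E'
from h import *
bot.set_gripper(.45)
p=bot.read_position();print(p)
bot.move_linear([p[0],p[1],.26],.15)
bot.wait(.1)
bot.set_gripper(1.0)
bot.move_linear([.4915,-.1,.26],.25)
im,E=shot("w5");np.save("E5.npy",E)
print(bot.read_clock(),bot.read_position())
for t in ["crossbar","saddle","length_gauge","pad","handle","trigger_bar"]: print(t,[(np.round(d["bbox"]).tolist(),round(d["confidence"],2)) for d in bot.search_frame("wrist",t)][:2])
pose=[.4895,-.0354,.02]
P=np.array([[-14,-124,165],[14,-124,165],[14,-112,165],[-14,-112,165],[-17,-80,149],[17,-80,149],[-44,126,70],[44,126,70],[0,126,97]])/1000
print(proj("wrist",E,W(pose,P)).round(1).tolist())
cv2.imwrite("pics/w5b.png",cv2.resize(im[:,:,::-1],(800,600),interpolation=cv2.INTER_CUBIC))
E
```

```text
[0.48555436 0.09037247 0.07878728]
14.8417 [ 0.49132551 -0.09886864  0.25997613]
crossbar [([392.0, 132.0, 30.0, 64.0], 0.62)]
saddle []
length_gauge [([431.0, 135.0, 43.0, 37.0], 0.9), ([333.0, 152.0, 42.0, 24.0], 0.74)]
pad [([315.0, 149.0, 9.0, 27.0], 0.68), ([149.0, 117.0, 275.0, 89.0], 0.3)]
handle []
trigger_bar [([234.0, 166.0, 10.0, 37.0], 0.79)]
[[184.8, 177.8], [187.2, 208.2], [200.6, 208.2], [198.7, 177.8], [237.0, 169.9], [237.8, 205.0], [418.0, 131.7], [406.3, 202.6], [424.2, 174.2]]
```

View pics/w5b.png

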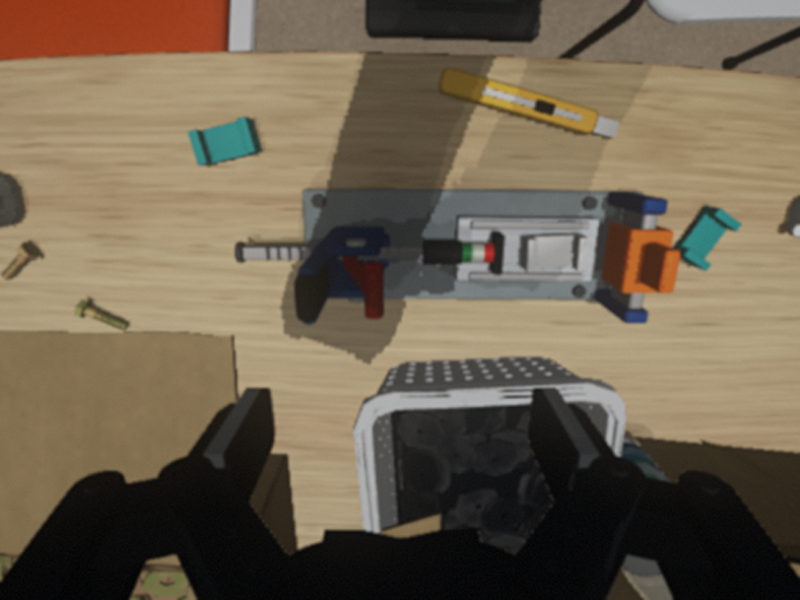

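The saddle hangs square on the bar at (640,258) in the enlarged picture. The free plunger shows all three bands at (465–497,252), and the handle and trigger bar agree with the fitted pose to 1–2 mm. I'll estimate the ram and gauge positions, then straddle the handle and trigger.

```bash
python3 - <<'E'
from h import *
E=np.load("E5.npy")
for n,u,z in [("sleeve rear",(423,252),.04),("sleeve front",(462,252),.04),("green end",(474,252),.037),("red start",(484,252),.037),("red end",(496,252),.037),("pad front",(503,255),.042),("gauge near",(505,255),.044),("gauge far",(588,255),.03),("saddle near",(605,262),.06)]:
    w=at_z("wrist",E,[np.array(u)/1.5625],z)[0];print(n,((w[1]+.0354)*1000).round(1))
bot.move_linear([.4908,-.1437,.2],.2)
print(bot.move_linear([.4908,-.1437,.122],.1,until_force=6),bot.read_position(),bot.read_ft_force())
im,E=shot("w6");np.save("E6.npy",E);print(bot.read_clock(),bot.read_finger_force(),bot.read_gripper_width())
for t in ["pad","length_gauge","saddle","plunger","ram"]: print(t,[(np.round(d["bbox"]).tolist(),round(d["confidence"],2)) for d in bot.search_frame("wrist",t)][:2])
s,_=shot("s6","side");v,_=shot("v6","scene")
c=np.zeros((600,800,3),np.uint8);c[:384,:512]=im[:,:,::-1]
c[384:,:400]=cv2.resize(s[170:262,200:370][:,:,::-1],(400,216));c[300:,512:]=cv2.resize(v[140:265,190:310][:,:,::-1],(288,300));cv2.imwrite("pics/m6.png",c)
E
```

```text
sleeve rear -44.0
sleeve front -11.9
green end -1.5
red start 6.8
red end 16.8
pad front 21.7
gauge near 22.8
gauge far 97.9
saddle near 99.5
False [ 0.49135348 -0.14381474  0.1226436 ] [ 0.05043055 -0.10444449  0.97286148]
16.65 0.0 1.0048247425380774
pad [([392.0, 176.0, 18.0, 44.0], 0.7), ([146.0, 132.0, 366.0, 185.0], 0.26)]
length_gauge [([419.0, 178.0, 72.0, 39.0], 0.91), ([99.0, 56.0, 75.0, 54.0], 0.81)]
saddle [([493.0, 169.0, 18.0, 60.0], 0.94)]
plunger [([370.0, 177.0, 41.0, 40.0], 0.58)]
ram [([145.0, 175.0, 269.0, 42.0], 0.84), ([495.0, 165.0, 17.0, 66.0], 0.62)]
```

View pics/m6.png

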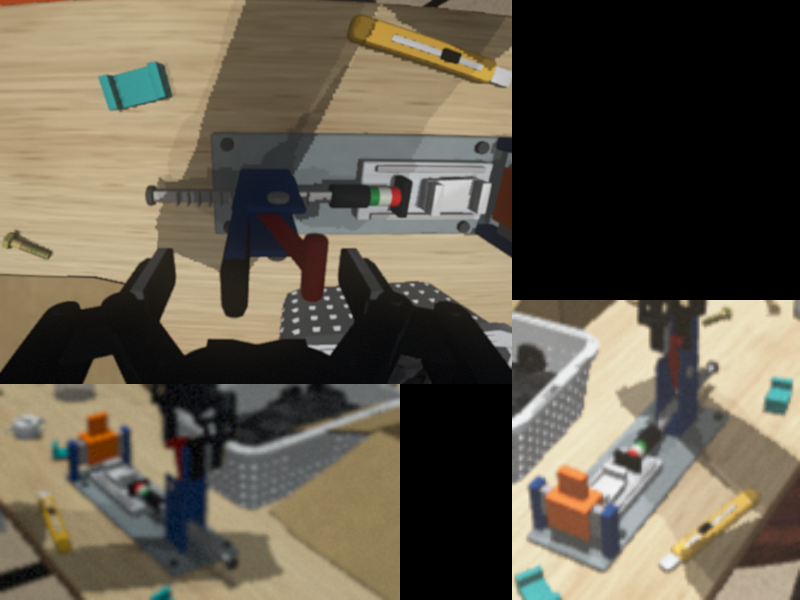

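The view is good: the trigger and handle sit between the open fingers. In the wrist image the sleeve spans 330–369, green ≈370–380, red ≈391–402 and the pad is at ≈405. The gauge covers 419–491. I'll do two full strokes with monitoring.

```bash
cat >> h.py <<'E'
def bands(tag):
    im,E=shot(tag);h=cv2.cvtColor(im[182:212,320:],cv2.COLOR_RGB2HSV)
    c=lambda m:(lambda k:[int(k.min())+320,int(k.max())+320,int(k.size)] if k.size else None)(np.where((m>0).sum(0)>=4)[0])
    g=c(cv2.inRange(h,(45,90,30),(85,255,255)));r=c(cv2.inRange(h,(0,140,60),(5,255,255))|cv2.inRange(h,(172,140,60),(180,255,255)))
    print(tag,"green",g,"red",r,"w",round(bot.read_gripper_width()*85,1),"f",round(bot.read_finger_force(),1),"t",round(bot.read_clock(),1))
E
python3 - <<'E'
from h import *
bands("b0")
for i in range(2):
    bot.set_gripper(.36,30);bands(f"c{i}");print(bot.read_ft_force())
    bot.set_gripper(.97);bands(f"o{i}")
print(bot.read_position())
E
```

```text
b0 green [370, 378, 9] red [391, 401, 11] w 85.0 f 0.0 t 17.1
c0 green [384, 392, 9] red [405, 415, 11] w 30.9 f 5.8 t 17.7
[-1.02906065 -1.00270133  5.30733032]
o0 green [383, 392, 10] red [404, 414, 11] w 82.1 f 0.0 t 18.3
c1 green [394, 402, 9] red [414, 424, 11] w 30.7 f 6.3 t 18.9
[-1.39015277  0.1861478   5.21831345]
o1 green [394, 401, 8] red [414, 423, 10] w 82.3 f 0.0 t 19.5
[ 0.49088314 -0.14385001  0.12204279]
```

```bash
python3 - <<'E'
from h import *
bot.set_gripper(.36,30);bands("c2");bot.set_gripper(.97);bands("o2")
for w in (44,40,36,33,30.5): bot.set_gripper(w/85);bands(f"c3_{w}")
E
```

```text
c2 green [405, 413, 9] red [425, 435, 11] w 30.7 f 6.1 t 20.1
o2 green [404, 412, 9] red [424, 434, 11] w 82.5 f 0.0 t 20.7
c3_44 green [402, 410, 9] red [422, 432, 11] w 43.8 f 2.5 t 21.2
c3_40 green [403, 410, 8] red [422, 432, 11] w 40.1 f 3.4 t 21.5
c3_36 green [405, 412, 8] red [424, 434, 11] w 36.2 f 3.6 t 21.7
c3_33 green [410, 418, 9] red [430, 440, 11] w 33.2 f 4.3 t 22.0
c3_30.5 green [415, 422, 8] red [434, 444, 11] w 30.5 f 6.1 t 22.3
```

```bash
python3 - <<'E'
from h import *
bot.set_gripper(.97);bands("o3")
for w in (40,36,34,32,30.3): bot.set_gripper(w/85);bands(f"c4_{w}")
im=cv2.imread("pics/c4_30.3.png");cv2.imwrite("pics/m7.png",cv2.resize(im[130:250,300:512],None,fx=3.5,fy=3.5,interpolation=cv2.INTER_CUBIC))
E
```

```text
o3 green [414, 422, 9] red [434, 444, 11] w 82.5 f 0.0 t 22.9
c4_40 green [413, 420, 8] red [432, 442, 11] w 39.9 f 3.2 t 23.4
c4_36 green [415, 421, 7] red [433, 443, 11] w 35.9 f 4.0 t 23.7
c4_34 green [418, 425, 8] red [437, 446, 10] w 34.3 f 4.3 t 23.9
c4_32 green [422, 427, 6] red [438, 448, 11] w 32.3 f 6.6 t 24.2
c4_30.3 green [425, 428, 4] red [440, 450, 11] w 30.5 f 8.9 t 24.5
```

View pics/m7.png

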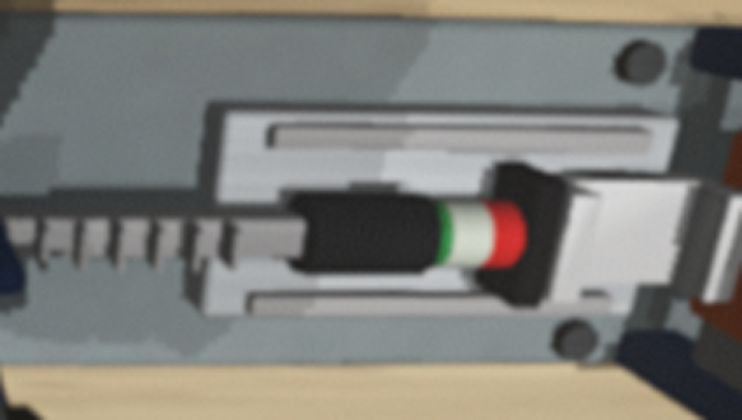

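Pad, gauge and saddle are now in contact. About half the green band is swallowed (visible at 425–428) and the red band is wholly visible (440–450), so the plunger is ≈4 mm in. One more stroke, in small steps, counting white columns left.

```bash
python3 - <<'E'
from h import *
def white(tag,r0=None):
    im=cv2.imread(f"pics/{tag}.png");h=cv2.cvtColor(im[188:206,400:470],cv2.COLOR_BGR2HSV)
    red=np.where((cv2.inRange(h,(0,140,60),(5,255,255))|cv2.inRange(h,(172,140,60),(180,255,255))>0).sum(0)>=4)[0].min()
    w=(cv2.inRange(h[:,max(0,red-20):red],(0,0,90),(180,80,255))>0).sum(0);return int((w>=5).sum())
print([white(t) for t in ("o3","c4_36","c4_30.3")])
bot.set_gripper(.97);bands("o4");print(white("o4"))
for w in (40,37,36,35,34,33,32,31,30.3):
    bot.set_gripper(w/85);t=f"c5_{w}";bands(t);n=white(t);print("white",n)
    if n<=7: break
im=cv2.imread(f"pics/{t}.png");cv2.imwrite("pics/m8.png",cv2.resize(im[130:250,300:512],None,fx=3.5,fy=3.5,interpolation=cv2.INTER_CUBIC))
E
```

```text
[12, 12, 12]
o4 green [423, 428, 6] red [439, 449, 11] w 82.9 f 0.0 t 25.1
12
c5_40 green [421, 423, 3] red [435, 445, 11] w 40.4 f 4.4 t 25.6
white 12
c5_37 green [422, 423, 2] red [435, 444, 10] w 37.2 f 7.0 t 25.9
white 13
c5_36 green None red [436, 445, 10] w 36.1 f 8.6 t 26.2
white 12
c5_35 green None red [436, 446, 11] w 35.1 f 9.6 t 26.4
white 12
c5_34 green None red [437, 447, 11] w 34.3 f 11.0 t 26.7
white 10
c5_33 green None red [438, 447, 10] w 33.1 f 12.4 t 27.0
white 9
c5_32 green None red [438, 449, 12] w 32.3 f 13.7 t 27.2
white 9
c5_31 green None red [439, 449, 11] w 31.3 f 15.5 t 27.5
white 8
c5_30.3 green None red [440, 450, 11] w 30.6 f 16.4 t 27.8
white 7
```

View pics/m8.png

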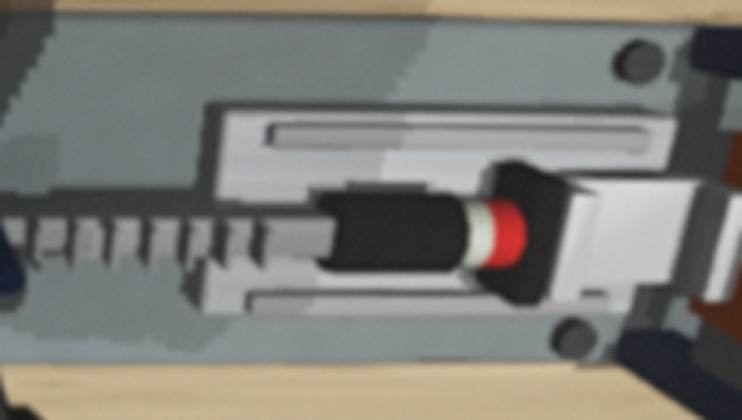

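Green is gone, about half the white band remains and red is fully visible, so the plunger is ≈12–13 mm in. I'll check the saddle once before handing in.

```bash
python3 - <<'E'
from h import *
bot.wait(.3);s,_=shot("s9","side");v,_=shot("v9","scene")
print(bot.read_finger_force(),bot.read_gripper_width(),bot.read_clock())
c=np.hstack([cv2.resize(s[170:262,210:310],(400,368)),cv2.resize(v[180:272,180:280],(400,368))]);cv2.imwrite("pics/m9.png",c[:,:,::-1])
E
```

```text
16.35916382074356 0.3601735543421303 28.1583
```

View pics/m9.png

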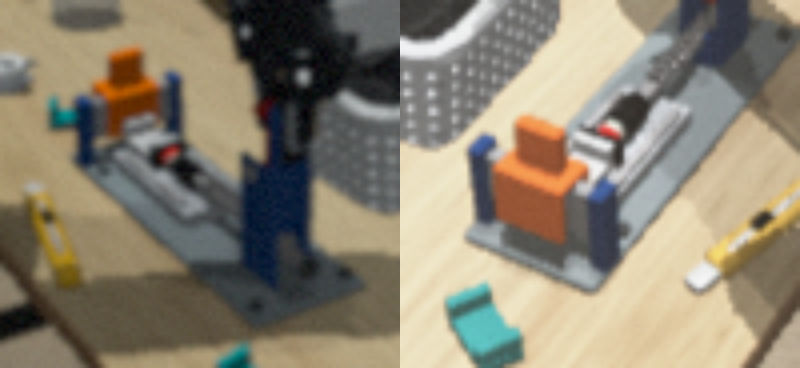

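The saddle is upright and fully down on the bar, at left (127,95) and right (540,185). The gauge is pressed flat against it, and the trigger is held with 16 N.

```bash
python3 -c "
from cell import bot
print(bot.close_job())"
```

```text
the job is handed in; nothing more can be done
None
```

I handed the job in at about 28 s: the saddle hangs fully down on the crossbar, and the gauge is squeezed against it with the plunger about 12–13 mm in (green swallowed, red wholly in sight) and the trigger held at about 16 N; I left the tally counter alone, and no verdict came back.

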